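# Lay out the waxing kit between ski vise and tackle box

## Task

In a straight row on the bench from the middle of the ski vise's side towards the tackle box, lay the rectangular steel brush, then the scraper, then the oval nylon brush, bristles or blade down, lengths across the row and square with the vise, with about 4 cm clear before each. Centre the large wax block lengthwise on the tackle box's closed lid and the small block lengthwise on top of it. Do not shift the roll of tape or the jar.

Things in the scene. Friction and masses are not known exactly. Their poses are not given: they have to be found in the camera images.
- vise: grey ski vise, fixed; two upright jaws with black pads, T-handle towards the robot. Base 110 mm (its x) by 80 mm (its y), 90 mm high; the handle reaches to x = -72 mm. Origin: centre of the base's underside. Its flat sides, at y = +40 and -40 mm, face left and right; x points away from the robot within 0.1 rad. It stands far left or far right, the tackle box on the other side.
- tackle_box: white plastic tackle box with a flat flip-top lid, closed, and a grey latch towards the robot; heavy, does not move. Lid 104 mm (its x) by 174 mm (its y, its length), top of the lid 72 mm above the bench. Origin: centre of the underside. The lid need not be opened.
- steel_brush: rectangular brush with square corners: wooden back 100 mm (its x) by 46 mm (its y) by 18 mm thick on short stainless steel bristles, 33 mm high in all, about 130 g. It lies bristles down. Origin: centre of the underside (tips of the bristles), z up. The bristles are set in 4 mm from the sides of the back.
- nylon_brush: oval brush with fully rounded ends: wooden back 100 mm (its x) by 50 mm (its y) by 18 mm thick on short red nylon bristles, 33 mm high in all, about 90 g. The middle 50 mm of its long sides are straight. It lies bristles down. Origin: centre of the underside (tips of the bristles), z up. The bristles are set in 6 mm from the sides of the back.
- scraper: blue plastic ski scraper lying flat: plate 110 mm (its x) by 50 mm (its y) by 5 mm thick, with a raised grip along the middle of its top, 80 mm long (x), 16 mm wide (y), its top 23 mm above the bench; about 45 g. Origin: centre of the underside, z up.
- large_wax: large green wax block with three thin grooves across its top, 90 mm (its x) by 45 mm (its y) by 25 mm high, about 90 g. Origin: centre of the underside, z up.
- small_wax: small plain green wax block, 55 mm (its x) by 32 mm (its y) by 18 mm high, about 30 g. Origin: centre of the underside, z up.
- tape_roll: roll of cream paper tape lying flat, 44 mm across, 24 mm high; a bystander to be left where it is. Origin: centre of the underside.
- jar: small brown glass jar with a black cap, 42 mm across, 45 mm high; a bystander to be left where it is. Origin: centre of the underside.
Not all that is in view belongs to the job. Leave any yellow look-alike of the large_wax alone. What is shaped like the nylon_brush but pink is not meant.

How it is judged:
By the outcome, as a careful person would: the job done as asked, in the order asked, and still so for the second after the job is handed in, with the robot touching nothing.
It also fails if it takes over 128 s, if anything falls off the work surface, if the arm or the gripper's body presses on something with over 40 N, if the wrist force passes 120 N, or if a joint passes its speed limit or range.

## Robot

A 6-joint arm with a two-finger parallel gripper is mounted at the origin on the work surface. World frame = base frame: x ahead of the robot, y to its left, z up, the work surface at z = 0. Lengths are in m, angles in rad, forces in N, time in s.
With the tool pointing down it reaches from about 0.15 to 0.775 m from the base axis. Payload 6.1 kg.
Tool frame: the origin (TCP) lies on the centre line of the jaws, within the pads' length; the fingertips stand 25 mm ahead of it and the grasp point (between the pads) lies 6 mm ahead of it; z points along the fingers, y is the line along which they close (so a half turn about z gives the same grasp; the last joint's range is limited). The gripper opens to 85 mm and grips with 20 to 120 N. Pads are 22 mm wide; open, the fingers measure 114 mm over their backs; the gripper's body (76 mm by 85 mm) begins 54 mm behind the grasp point. The pads swing forward as they close: fully open they stand 13 mm farther back than shut.
Start: joints at [-1.118, 0.126, -0.04, 1.405, 0, 1.571], TCP at [0.23, -0.472, 0.256] pointing down, gripper open.
Joint ranges: [-2.72, 2.72], [-0.95, 1.95], [-1.27, 1.35], [-1.78, 2.02], [-1.46, 1.47], [-3.14, 3.14]. Speed limits (rad/s): [2.39, 2.39, 3.01, 3.14, 3.14, 3.14].

## Interface

Orientations are given as a rotation vector (axis times angle).
In Python, from rig import env gives the robot as it stands.
- The arm moves only by the tool step_arm, never from a script. Its argument "plan" is a list of rows, each a list of 7 numbers: the finger opening in mm, from 0 to 85.4, then the shift along the tool's x, y, z in units of 30 mm (1.0 is 30 mm), then the turn, a rotation vector about the tool's x, y, z in units of 6 degrees (1.0 is 6 degrees). A call has 1 to 10 rows; each row is the pose to reach, as a shift and turn from the pose commanded when the call began, along the tool's axes at that moment; what a row does not reach only later rows make up. A row lasts 1/8 s, in which the tool goes at most 62.5 mm and 10.7 degrees, less where a joint would pass 70% of its speed; a pose out of reach is approached as far as the arm can. A call with a gripper value outside its range is refused whole. The fingers move at their own pace and stop on an object; "grip_force" is the grip in N (left out, the last holds). Time passes only in rows, so rows that repeat a pose let the fingers close. It gives the time, the measured TCP pose, the force, the opening and the grip force at its end, in the units of the state.
- env.sense(): the state, without advancing time (a new reading comes with each control period).
- env.get_image(name): name is "scene" or "top"; returns the picture (384x512x3 uint8, blue, green, red); there is no depth.
- env.camera_model(name): a dict with "fx", "fy", "cx", "cy" (pixels), "R" (3x3) and "t" (3): a world point X has camera coordinates R X + t. Camera axes: x right, y down, z forward; pixel columns grow to the right and rows downward; lengths in m; the calibration is good to about 2 mm. A picture is of the moment at which its call begins. camera_model takes no time and is no camera call.
- env.sign_off(): hands the job in; it is judged then, once.
Trained networks look in the newest picture that a camera, given by its name, has taken for a name from the list of things; names that differ only in an ending like _2 or _b are one class to them, and where a whole thing is asked for, a point or a joint stands for the part that bears it (a point fixed in the world has none). Each returns a list of dicts, best first, with "p" (0 to 1); they miss things now and then, are a little off and sometimes report something else, mostly with a low value. They report only what shows in the picture. A call takes as long as a camera call. They do not tell look-alikes from the thing itself.
- env.silhouettes(camera, label): "region" (384x512 bool, what is visible of it) and "pixel" ([column, row] in pixels, amid what is visible of it).
- env.pinpoint(camera, label): "pixel" ([column, row] in pixels: a listed point, or the origin of a listed thing).
The state is a dict: "time": time; "q": joint angles; "qvel": joint speeds; "tau": joint torques, N m; "tool_pos": TCP position; "tcp_rot": TCP orientation; "wrist_force": force on the tool from outside, world axes, zero at the start; "moment": the same for the moment, N m; "finger_gap": finger opening in m; "gripper_force": force on a finger pad.
Only numpy, scipy, OpenCV 4.12 (cv2) and the standard library are available. Lean on these libraries where they do the work, as an engineer would, in place of code of your own. Each camera call takes 0.05 s, during which the arm holds its last target. There are 200 camera calls.

## Working session

There is one attempt and no reset: what is moved stays moved. The work goes in short steps, Python scripts to look and compute and a tool call to move; the robot and the scene stay as the last step left them, time stands still between calls to the robot, and variables do not carry over. Pictures are saved under pics/ and viewed, at most 14 in all, crops included, and the job is handed in when it is done.

Besides the shell and the picture viewer there is one more tool, called after "Emit:" as name(argument=value, ...) on one line, values as JSON. step_arm: Moves the arm, as the interface text tells. Its arguments: {"type":"object","properties":{"plan":{"type":"array"},"grip_force":{"type":"number"}},"required":["plan"]}

```bash
ls; mkdir -p pics; python3 - <<'E'
from rig import env
import cv2,numpy as np
print(env.sense())
for n in("scene","top"):
    im=env.get_image(n); cv2.imwrite(f"pics/{n}0.png",im); 
    m=env.camera_model(n); print(n,{k:np.round(v,4).tolist() for k,v in m.items()})
E
```

```text
pics
{'time': 0.0, 'q': array([-1.11800220e+00,  1.26347847e-01, -4.06083078e-02,  1.40542051e+00,
       -1.46418577e-05,  1.57077823e+00]), 'qvel': array([ 1.85201048e-03, -5.01782129e-04, -2.58685512e-03, -6.94519618e-04,
        7.34123663e-04,  8.67947730e-06]), 'tau': array([ 1.21061847e-03, -4.35912931e+01,  3.52921486e+01,  1.72678678e-02,
        3.91594153e-05,  9.26638307e-06]), 'tool_pos': array([ 0.22950679, -0.47175424,  0.25554518]), 'tcp_rot': array([-3.05991986e+00, -7.04869748e-01,  5.79323550e-04]), 'wrist_force': array([ 0.27302278,  0.42599876, -0.07919514]), 'moment': array([ 0.01236919,  0.01429388, -0.03257332]), 'gripper_force': 0.0, 'finger_gap': 0.08526689235804448}
scene {'fx': 382.0028, 'fy': 382.0028, 'cx': 254.599, 'cy': 195.3985, 'R': [[0.2042, 0.9789, -0.0051], [0.5766, -0.1245, -0.8075], [-0.7911, 0.1619, -0.5899]], 't': [-0.1468, -0.216, 1.2417]}
top {'fx': 352.7098, 'fy': 352.7098, 'cx': 258.4717, 'cy': 191.7327, 'R': [[0.0056, -0.9998, -0.0179], [-0.9931, -0.0034, -0.1172], [0.1171, 0.0185, -0.9929]], 't': [0.0352, 0.4494, 0.8422]}
```

View pics/scene0.png

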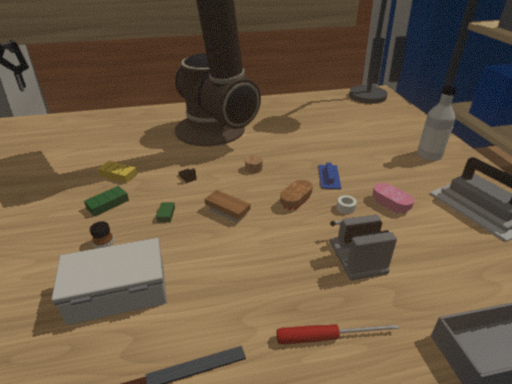

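View pics/top0.png

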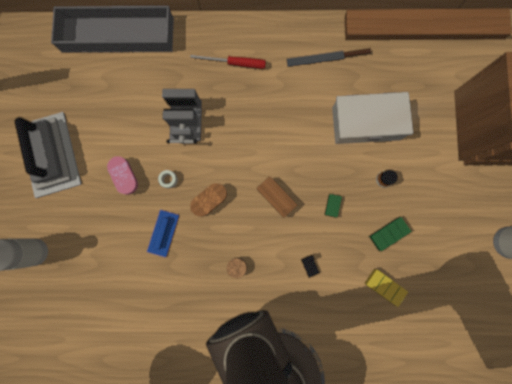

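```bash
cat > h.py <<'E'
import numpy as np,cv2,itertools
from scipy.optimize import minimize
from scipy.spatial.transform import Rotation as Ro
def P(m,X):
    c=np.atleast_2d(X)@m["R"].T+m["t"]; return np.c_[m["fx"]*c[:,0]/c[:,2]+m["cx"],m["fy"]*c[:,1]/c[:,2]+m["cy"]]
def box(a,b,z0,z1): return np.array(list(itertools.product((-a/2,a/2),(-b/2,b/2),(z0,z1))))
def oval(a,b,z0,z1):
    t=np.linspace(0,2*np.pi,48,endpoint=False); c=np.sign(np.cos(t))
    xy=np.c_[(a-b)/2*c+b/2*np.cos(t),b/2*np.sin(t)]
    return np.vstack([np.c_[xy,np.full(48,z)] for z in(z0,z1)])
def cyl(d,h): return oval(d,d,0,h)
# each model: list of convex parts
M={"steel_brush":[box(.1,.046,.015,.033),box(.092,.038,0,.015)],
"nylon_brush":[oval(.1,.05,.015,.033),oval(.088,.038,0,.015)],
"scraper":[box(.11,.05,0,.005),box(.08,.016,.005,.023)],
"large_wax":[box(.09,.045,0,.025)],"small_wax":[box(.055,.032,0,.018)],
"tackle_box":[box(.104,.174,0,.072)],
"tape_roll":[cyl(.044,.024)],"jar":[cyl(.042,.045)]}
S=4
def render(m,parts,p,z=0):
    c,s=np.cos(p[2]),np.sin(p[2]); im=np.zeros((384*S,512*S),np.uint8)
    for X in parts:
        W=np.c_[X[:,0]*c-X[:,1]*s+p[0],X[:,0]*s+X[:,1]*c+p[1],X[:,2]+z]
        h=cv2.convexHull(((P(m,W)+.5)*S).astype(np.float32)); cv2.fillConvexPoly(im,np.round(h).astype(np.int32),1)
    return cv2.resize(im.astype(np.float32),(512,384),interpolation=cv2.INTER_AREA)
def ray(m,px,z):
    d=m["R"].T@np.array([(px[0]-m["cx"])/m["fx"],(px[1]-m["cy"])/m["fy"],1]); o=-m["R"].T@m["t"]
    return (o+d*(z-o[2])/d[2])[:2]
def fit(env,label,pick,cams=("top","scene"),z=0,yaws=None,verbose=True):
    """pick: {cam:approx pixel}; fit x,y,yaw by silhouette overlap"""
    ms={};rs={}
    for c in cams:
        L=env.silhouettes(c,label)
        L=[l for l in L if c not in pick or np.hypot(*(np.array(l["pixel"])-pick[c]))<25]
        if not L: print(label,c,"missed");continue
        ms[c]=env.camera_model(c);rs[c]=L[0]["region"].astype(np.float32)
        if c=="top":px=L[0]["pixel"]
    c0=list(ms)[0]; px=np.argwhere(rs[c0]>0).mean(0)[::-1]
    g=ray(ms[c0],px,z+.015); parts=M[label]
    def cost(p):
        s=0
        for c in ms:
            r=render(ms[c],parts,p,z); s+=1-np.minimum(r,rs[c]).sum()/np.maximum(r,rs[c]).sum()
        return s/len(ms)
    best=None
    ys=yaws if yaws is not None else np.linspace(-1.4,1.57,8)
    for y in ys:
        r=minimize(cost,[*g,y],method="Nelder-Mead",options=dict(initial_simplex=np.array([[*g,y],[g[0]+.01,g[1],y],[g[0],g[1]+.01,y],[*g,y+.2]]),xatol=1e-4,fatol=1e-4,maxiter=120))
        if best is None or r.fun<best.fun: best=r
    if verbose: print(label,np.round(best.x,4),"1-IoU",round(best.fun,3),list(ms))
    return best.x
def go(env,xyz,yaw):
    """shift(30mm) & turn(6deg) from present pose to tool-down pose with jaws' y axis across world yaw (tool x along yaw)"""
    s=env.sense(); R=Ro.from_rotvec(s["tcp_rot"]); 
    best=None
    for k in(0,np.pi):
        a=yaw+k; T=Ro.from_matrix(np.array([[np.cos(a),np.sin(a),0],[np.sin(a),-np.cos(a),0],[0,0,-1]]))
        v=(R.inv()*T).as_rotvec()
        if best is None or np.linalg.norm(v)<np.linalg.norm(best): best=v
    d=R.inv().apply(np.array(xyz)-s["tool_pos"])
    print("shift",np.round(d/.03,3),"turn",np.round(np.degrees(best)/6,3))
E
python3 - <<'E'
from rig import env
from h import *
for c in("top","scene"): env.get_image(c)
for l,pk in dict(steel_brush={"top":(278,197),"scene":(228,204)},nylon_brush={"top":(209,200),"scene":(297,193)},scraper={"top":(163,233),"scene":(330,176)},large_wax={"top":(391,233),"scene":(106,200)},small_wax={"top":(333,206),"scene":(166,212)},tackle_box={"top":(373,117),"scene":(112,280)},tape_roll={},jar={}).items():
    fit(env,l,pk,yaws=[0] if l in("tape_roll","jar","tackle_box") else None)
for c in("top","scene"):
    print(c,[(l["pixel"],l["p"]) for l in env.pinpoint(c,"vise")], [ray(env.camera_model(c),l["pixel"],0) for l in env.pinpoint(c,"vise")])
    L=env.silhouettes(c,"vise"); print(len(L)); cv2.imwrite(f"pics/v_{c}.png",L[0]["region"]*255)
im=np.hstack([cv2.resize(env.get_image("top")[75:165,140:230],(400,400),interpolation=2),cv2.resize(env.get_image("scene")[205:285,320:400],(400,400),interpolation=2)])
cv2.imwrite("pics/vise.png",im)
print(env.sense()["time"])
E
```

```text
steel_brush [ 0.438  -0.0071 -2.3893] 1-IoU 0.09 ['top', 'scene']
nylon_brush [ 0.4315  0.1616 -0.8606] 1-IoU 0.061 ['top', 'scene']
scraper [ 0.3484  0.2785 -0.2835] 1-IoU 0.082 ['top', 'scene']
large_wax [ 0.3493 -0.284   2.1448] 1-IoU 0.075 ['top', 'scene']
small_wax [ 0.4181 -0.1469 -0.24  ] 1-IoU 0.081 ['top', 'scene']
tackle_box [ 0.6307 -0.2391  0.0662] 1-IoU 0.066 ['top', 'scene']
tape_roll [0.4836 0.2671 0.1617] 1-IoU 0.196 ['top', 'scene']
jar top missed
jar [ 0.4853 -0.2796 -0.011 ] 1-IoU 0.185 ['scene']
top [([186.6, 120.8], 0.68), ([368.0, 125.5], 0.25)] [array([0.6382253 , 0.22653363]), array([ 0.62557491, -0.24419407])]
2
scene [([359.1, 256.3], 0.68)] [array([0.6389163, 0.2329867])]
1
1.4[ WARN:0@31.959] global loadsave.cpp:1063 imwrite_ Unsupported depth image for selected encoder is fallbacked to CV_8U.
```

View pics/vise.png

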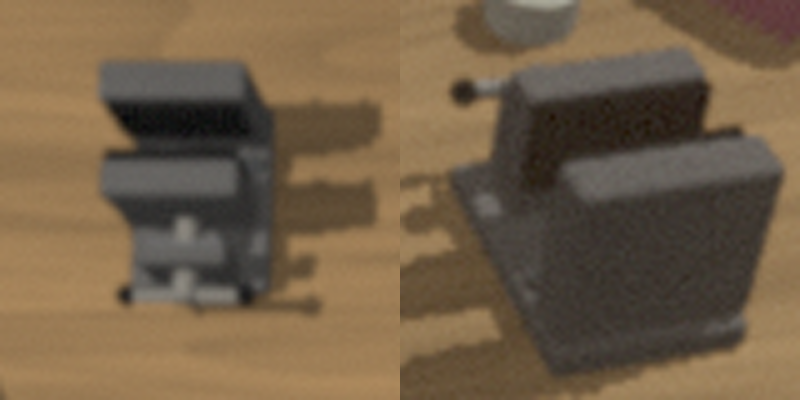

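```bash
python3 - <<'E'
from rig import env
from h import *
t=env.camera_model("top");s=env.camera_model("scene")
T=lambda x,y,z:np.round(ray(t,(140+x/400*90-.5,75+y/400*90-.5),z),4)
Q=lambda x,y,z:np.round(ray(s,(320+(x-400)/5-.5,205+y/5-.5),z),4)
print("top far jaw",T(100,63,.09),T(245,65,.09),T(105,98,.09),T(250,98,.09))
print("top near jaw",T(105,157,.09),T(240,160,.09),T(105,195,.09),T(235,197,.09))
print("scene far jaw",Q(562,165,.09),Q(770,140,.09),Q(580,200,.09),Q(782,175,.09))
print("scene near jaw",Q(510,75,.09),Q(685,50,.09),Q(525,102,.09),Q(705,82,.09))
for z in(0,.012): print("base",z,T(270,290,z),T(272,150,z),Q(557,372,z),Q(452,170,z),Q(745,340,z))
print("handle",T(125,295,.05),T(247,295,.05))
E
```

```text
top far jaw [0.6876 0.2668] [0.6863 0.1889] [0.6681 0.2634] [0.668  0.1858]
top near jaw [0.6355 0.2622] [0.6338 0.1902] [0.6147 0.2614] [0.6136 0.1923]
scene far jaw [0.6727 0.1889] [0.676  0.2684] [0.691  0.1877] [0.6941 0.2634]
scene near jaw [0.6213 0.19  ] [0.6213 0.2619] [0.6373 0.1894] [0.6407 0.2605]
base 0 [0.5875 0.1895] [0.6721 0.1904] [0.6914 0.1927] [0.5765 0.1943] [0.6914 0.2702]
base 0.012 [0.5843 0.1872] [0.6678 0.1882] [0.701  0.1867] [0.5885 0.1883] [0.701  0.2625]
handle [0.5712 0.2602] [0.5712 0.1927]
```

```bash
cat > vf.py <<'E'
from rig import env
from h import *
ms={c:env.camera_model(c) for c in("top","scene")}; rs={}
ims={c:env.get_image(c) for c in ms}
for c,p in dict(top=(185,118),scene=(360,250)).items():
    L=[l for l in env.silhouettes(c,"vise") if np.hypot(*(np.array(l["pixel"])-p))<30]; rs[c]=L[0]["region"].astype(np.float32)
def parts(q):
    t,a,b,c_,d,w1,w2=q
    B=lambda x0,x1,w,z0,z1:box(x1-x0,w,z0,z1)+[(x0+x1)/2,0,0]
    return [box(.11,.08,0,t),B(a,b,w1,0,.09),B(c_,d,w2,0,.09),B(-.072,d,.012,.045,.055),B(-.072,-.064,.068,.046,.054)]
def cost(v):
    s=0
    for c in ms:
        r=render(ms[c],parts(v[3:]/10),[v[0]/10,v[1]/10,v[2]]); s+=1-np.minimum(r,rs[c]).sum()/np.maximum(r,rs[c]).sum()
    return s/2
best=None
for y0 in(-.05,0,.05):
    v=np.array([6.39,2.28,y0,.15,.31,.53,-.23,-.03,.78,.72])
    sx=np.vstack([v]+[v+np.eye(10)[i]*([.06,.06,.05]+[.05]*7)[i] for i in range(10)])
    r=minimize(cost,v,method="Nelder-Mead",options=dict(initial_simplex=sx,maxiter=900,xatol=1e-3,fatol=1e-5,adaptive=True)); print(np.round(r.x,3),round(r.fun,4))
    if best is None or r.fun<best.fun: best=r
v=best.x
A=dict(steel_brush=(.438,-.0071,.7523),nylon_brush=(.4315,.1616,-.8606),scraper=(.3484,.2785,-.2835),large_wax=(.3493,-.284,2.1448-np.pi),small_wax=(.4181,-.1469,-.24),tackle_box=(.6307,-.2391,.0662),tape_roll=(.4836,.2671,0),jar=(.4853,-.2796,0))
out=[]
for c in ms:
    im=cv2.resize(ims[c],None,fx=3,fy=3,interpolation=2)
    for n,p in list(A.items())+[("v",None)]:
        pp,p=(M[n],p) if p else (parts(v[3:]/10),(v[0]/10,v[1]/10,v[2]))
        for X in pp:
            C,s=np.cos(p[2]),np.sin(p[2]); W=np.c_[X[:,0]*C-X[:,1]*s+p[0],X[:,0]*s+X[:,1]*C+p[1],X[:,2]]
            h=cv2.convexHull(((P(ms[c],W)+.5)*3).astype(np.float32)); cv2.polylines(im,[np.round(h).astype(np.int32)],True,(255,255,0) if c else 0,1)
    out.append(im)
cv2.imwrite("pics/ovt.png",out[0][240:840,430:1230]); cv2.imwrite("pics/ovs.png",out[1][450:970,150:1220][:,:800])
E
python3 vf.py
```

```text
[ 6.405  2.283  0.017  0.111  0.294  0.482 -0.232  0.01   0.772  0.717] 0.0635
[ 6.405  2.287  0.018  0.117  0.312  0.481 -0.22   0.009  0.774  0.728] 0.0654
[ 6.399  2.284  0.018  0.126  0.326  0.482 -0.214  0.017  0.784  0.738] 0.0655
```

View pics/ovt.png

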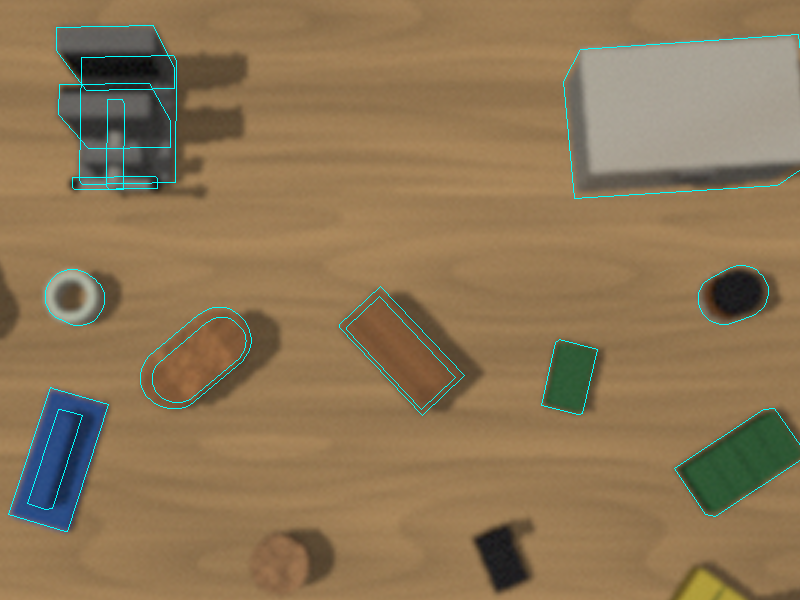

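View pics/ovs.png

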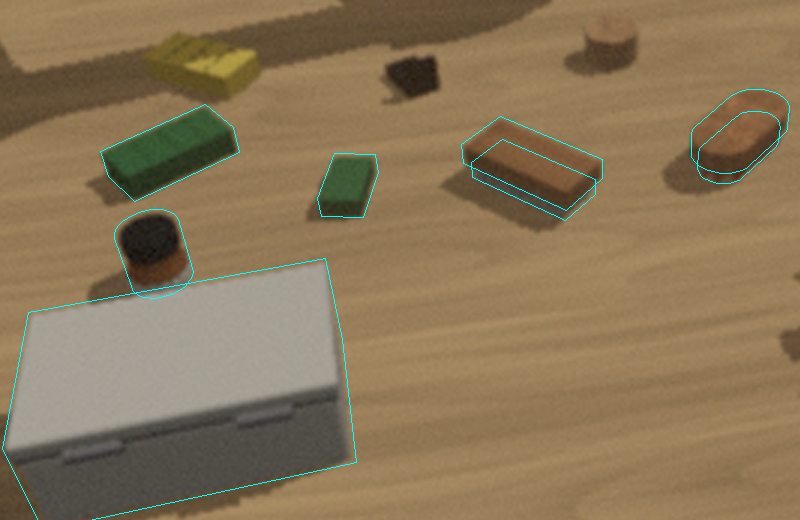

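```bash
python3 - <<'E'
from rig import env
from h import *
go(env,(.4385,-.0075,.11),.7523)
E
```

```text
shift [ 13.034 -10.882   4.877] turn [ 0.    -0.    -2.861]
```

Emit:
step_arm(plan=[[85,13.03,-10.88,4.88,0,0,-2.86],[85,13.03,-10.88,4.88,0,0,-2.86],[85,13.03,-10.88,4.88,0,0,-2.86],[85,13.03,-10.88,4.88,0,0,-2.86],[85,13.03,-10.88,4.88,0,0,-2.86],[85,13.03,-10.88,4.88,0,0,-2.86],[85,13.03,-10.88,4.88,0,0,-2.86],[85,13.03,-10.88,4.88,0,0,-2.86],[85,13.03,-10.88,4.88,0,0,-2.86],[85,13.03,-10.88,4.88,0,0,-2.86]], grip_force=30)

```text
time: 2.85
tool_pos: [0.4385, -0.006, 0.1092]
tcp_rot: [-2.919, -1.159, 0.002]
wrist_force: [0.2, 0.0, 0.3]
finger_gap: 0.0851
gripper_force: 0.0
```

```bash
python3 - <<'E'
from rig import env
from h import *
print(env.sense()["time"],env.sense()["q"].round(2),env.sense()["tool_pos"])
go(env,(.4385,-.0075,.031),.7523)
E
```

```text
2.85 [-0.01  0.01 -0.49  1.07  0.    2.37] [ 0.43848266 -0.0059702   0.10922701]
shift [-0.032  0.04   2.608] turn [-0.008  0.008  0.036]
```

Emit:
step_arm(plan=[[85,0,0,0,0,0,-17],[85,0,0,0,0,0,-17],[85,0,0,0,0,0,-17],[85,0,0,0,0,0,-17],[85,0,0,0,0,0,-17],[85,0,0,0,0,0,-17],[85,0,0,0,0,0,-17],[85,0,0,0,0,0,-17],[85,0,0,0,0,0,-17],[85,0,0,0,0,0,-17]])

```text
time: 4.1
tool_pos: [0.4381, -0.0088, 0.1104]
tcp_rot: [0.939, 2.997, -0.0]
wrist_force: [0.5, -0.5, 0.2]
finger_gap: 0.0849
gripper_force: 0.0
```

Emit:
step_arm(plan=[[85,0,0,0,0,0,-13],[85,0,0,0,0,0,-13],[85,0,0,0,0,0,-13],[85,0,0,0,0,0,-13],[85,0,0,0,0,0,-13],[85,0,0,0,0,0,-13],[85,0,0,0,0,0,-13],[85,0,0,0,0,0,-13],[85,0,0,0,0,0,-13]])

```text
time: 5.22
tool_pos: [0.4382, -0.0086, 0.1103]
tcp_rot: [-1.151, 2.923, -0.001]
wrist_force: [0.1, -0.3, -0.2]
finger_gap: 0.0853
gripper_force: 0.0
```

```bash
python3 - <<'E'
from rig import env
from h import *
print(env.sense()["time"],env.sense()["q"].round(2),env.sense()["tool_pos"])
go(env,(.4385,-.0075,.032),.7523)
E
```

```text
5.225 [-0.02  0.01 -0.49  1.07 -0.   -0.77] [ 0.43821187 -0.00857315  0.11032637]
shift [-0.031  0.021  2.611] turn [-0.005  0.002 -0.021]
```

Emit:
step_arm(plan=[[85,0,0,1.5,0,0,0],[85,0,0,2.6,0,0,0],[85,0,0,2.6,0,0,0],[20,0,0,2.6,0,0,0],[20,0,0,2.6,0,0,0],[20,0,0,2.6,0,0,0],[20,0,0,2.6,0,0,0],[20,0,0,2.6,0,0,0],[20,0,0,2.6,0,0,0]], grip_force=30)

```text
time: 6.35
tool_pos: [0.4396, -0.0077, 0.0335]
tcp_rot: [-1.153, 2.92, -0.002]
wrist_force: [-1.0, -1.8, 6.8]
finger_gap: 0.0454
gripper_force: 31.7
```

```bash
python3 - <<'E'
from rig import env
from h import *
print(env.sense()["time"],env.sense()["tool_pos"],env.sense()["gripper_force"])
go(env,(.4385,-.0075,.15),.7523)
go(env,(.640,.1255,.15),.008)
go(env,(.640,.1255,.034),.008)
E
```

```text
6.35 [ 0.43963662 -0.00766487  0.03350949] 31.749982237815857
shift [ 0.016  0.021 -3.883] turn [-0.022  0.019 -0.001]
shift [-7.917 -1.331 -3.864] turn [-0.014  0.026  7.107]
shift [-7.910e+00 -1.322e+00  2.000e-03] turn [-0.014  0.026  7.107]
```

Emit:
step_arm(plan=[[20,0,0,-1.5,0,0,0],[20,-0.5,0,-3,0,0,0],[20,-7.92,-1.33,-3,0,0,7.1],[20,-7.92,-1.33,-3,0,0,7.1],[20,-7.92,-1.33,-3,0,0,7.1],[20,-7.92,-1.33,-3,0,0,7.1],[20,-7.92,-1.33,-3,0,0,7.1],[20,-7.92,-1.33,-3,0,0,7.1],[20,-7.92,-1.33,-3,0,0,7.1]])

```text
time: 7.48
tool_pos: [0.6382, 0.125, 0.1223]
tcp_rot: [0.014, -3.141, 0.0]
wrist_force: [0.2, 0.2, -1.1]
finger_gap: 0.0454
gripper_force: 32.0
```

```bash
python3 - <<'E'
from rig import env
from h import *
print(env.sense()["time"],env.sense()["tool_pos"],env.sense()["q"].round(2))
go(env,(.640,.1255,.034),.008)
im=env.get_image("scene");cv2.imwrite("pics/a1.png",im)
E
```

```text
7.475 [0.63824301 0.12501398 0.12226206] [ 0.19  0.39  0.01  1.19 -0.    0.18]
shift [-0.06   0.016  2.942] turn [-0.001 -0.003  0.009]
```

View pics/a1.png

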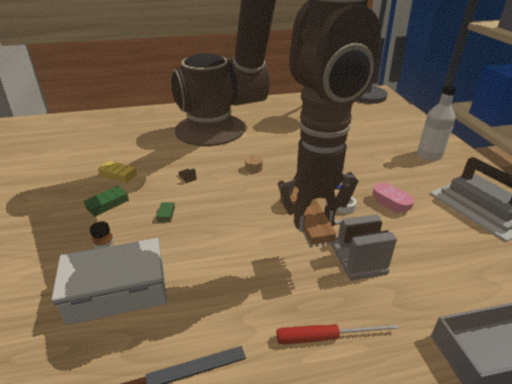

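Emit:
step_arm(plan=[[20,-0.06,0.02,1.5,0,0,0],[20,-0.06,0.02,2.5,0,0,0],[20,-0.06,0.02,2.92,0,0,0],[20,-0.06,0.02,2.92,0,0,0],[62,-0.06,0.02,2.92,0,0,0],[62,-0.06,0.02,2.92,0,0,0],[62,-0.06,0.02,2.92,0,0,0],[62,-0.06,0.02,1,0,0,0],[62,-0.06,0.02,-1,0,0,0]])

```text
time: 8.65
tool_pos: [0.6407, 0.1261, 0.1538]
tcp_rot: [0.014, -3.141, -0.0]
wrist_force: [1.7, -0.0, 0.0]
finger_gap: 0.0619
gripper_force: 0.0
```

```bash
python3 - <<'E'
from rig import env
from h import *
s=env.sense();print(s["time"],s["tool_pos"],s["q"].round(2))
go(env,(.3485,.2785,.12),-.2835)
E
```

```text
8.65 [0.64071133 0.12609605 0.15375032] [0.19 0.38 0.07 1.26 0.   0.19]
shift [9.696 5.164 1.126] turn [ 0.00e+00 -1.00e-03  2.79e+00]
```

Emit:
step_arm(plan=[[40,9.7,5.16,0,0,0,2.8],[40,9.7,5.16,0,0,0,2.8],[40,9.7,5.16,0,0,0,2.8],[40,9.7,5.16,1.1,0,0,2.8],[40,9.7,5.16,1.1,0,0,2.8],[40,9.7,5.16,1.1,0,0,2.8],[40,9.7,5.16,1.1,0,0,2.8],[40,9.7,5.16,1.1,0,0,2.8],[40,9.7,5.16,1.1,0,0,2.8]])

```text
time: 9.78
tool_pos: [0.3497, 0.2784, 0.1195]
tcp_rot: [0.447, 3.109, 0.001]
wrist_force: [0.1, -0.5, -0.8]
finger_gap: 0.0402
gripper_force: 0.0
```

```bash
python3 - <<'E'
from rig import env
from h import *
s=env.sense();print(s["time"],s["tool_pos"],s["q"].round(2))
go(env,(.3485,.2785,.036),-.2835)
for c in("top","scene"): env.get_image(c)
fit(env,"steel_brush",{"top":(228,120),"scene":(318,232)},yaws=[0,.1])
E
```

```text
9.775 [0.3497169  0.2783914  0.11945997] [ 0.67  0.02 -0.46  1.09 -0.    0.96]
shift [ 0.042 -0.01   2.782] turn [ 0.008  0.007 -0.023]
steel_brush scene missed
steel_brush [0.6398 0.1278 0.0303] 1-IoU 0.072 ['top']
```

Emit:
step_arm(plan=[[40,0.04,-0.01,1.5,0,0,0],[40,0.04,-0.01,2.65,0,0,0],[40,0.04,-0.01,2.65,0,0,0],[5,0.04,-0.01,2.65,0,0,0],[5,0.04,-0.01,2.65,0,0,0],[5,0.04,-0.01,2.65,0,0,0],[5,0.04,-0.01,2.65,0,0,0],[5,0.04,-0.01,2.65,0,0,0]], grip_force=25)

```text
time: 10.98
tool_pos: [0.3484, 0.2794, 0.041]
tcp_rot: [0.445, 3.108, 0.003]
wrist_force: [-0.8, -0.6, 6.7]
finger_gap: 0.0151
gripper_force: 28.5
```

```bash
python3 - <<'E'
from rig import env
from h import *
s=env.sense();print(s["time"],s["tool_pos"],s["q"].round(2))
go(env,(.641,.0375,.14),.008)
go(env,(.641,.0375,s["tool_pos"][2]+.001),.008)
E
```

```text
10.975 [0.34836578 0.27935429 0.04095902] [ 0.68  0.07 -0.59  0.91 -0.    0.96]
shift [-11.631  -4.993  -3.292] turn [ 0.021  0.022 -2.792]
shift [-11.625  -5.001  -0.023] turn [ 0.021  0.022 -2.792]
```

Emit:
step_arm(plan=[[5,0,0,-1.5,0,0,0],[5,0,0,-3,0,0,0],[5,-11.63,-5,-3.2,0,0,-2.8],[5,-11.63,-5,-3.2,0,0,-2.8],[5,-11.63,-5,-3.2,0,0,-2.8],[5,-11.63,-5,-3.2,0,0,-2.8],[5,-11.63,-5,-3.2,0,0,-2.8],[5,-11.63,-5,-3.2,0,0,-2.8],[5,-11.63,-5,-3.2,0,0,-2.8],[5,-11.63,-5,-3.2,0,0,-2.8]])

```text
time: 12.22
tool_pos: [0.6402, 0.0362, 0.135]
tcp_rot: [0.012, -3.141, -0.0]
wrist_force: [-0.4, 0.0, -0.3]
finger_gap: 0.0147
gripper_force: 27.7
```

```bash
python3 - <<'E'
from rig import env
from h import *
s=env.sense();print(s["time"],s["tool_pos"],s["q"].round(2))
go(env,(.641,.0375,.041),.008)
E
```

```text
12.225 [0.64020984 0.03621707 0.13503733] [0.06 0.37 0.01 1.21 0.   0.05]
shift [-0.029  0.042  3.135] turn [ 0.002 -0.008 -0.005]
```

Emit:
step_arm(plan=[[5,-0.02,0.02,1.6,0,0,0],[5,-0.02,0.02,2.8,0,0,0],[5,-0.02,0.02,3.12,0,0,0],[5,-0.02,0.02,3.12,0,0,0],[36,-0.02,0.02,3.12,0,0,0],[36,-0.02,0.02,3.12,0,0,0],[36,-0.02,0.02,3.12,0,0,0],[36,-0.02,0.02,1.2,0,0,0],[36,-0.02,0.02,-0.5,0,0,0]])

```text
time: 13.35
tool_pos: [0.6404, 0.0372, 0.1516]
tcp_rot: [0.013, -3.141, 0.0]
wrist_force: [1.6, 0.3, -0.3]
finger_gap: 0.0359
gripper_force: 0.0
```

```bash
python3 - <<'E'
from rig import env
from h import *
s=env.sense();print(s["time"],s["tool_pos"],s["q"].round(2))
go(env,(.4315,.1616,.12),-.8606)
E
```

```text
13.35 [0.64042982 0.03718524 0.15157566] [0.06 0.36 0.04 1.24 0.   0.05]
shift [6.928 4.207 1.058] turn [-4.0e-03 -8.0e-03  8.3e+00]
```

Emit:
step_arm(plan=[[85,6.93,4.2,0,0,0,8.3],[85,6.93,4.2,0,0,0,8.3],[85,6.93,4.2,1.05,0,0,8.3],[85,6.93,4.2,1.05,0,0,8.3],[85,6.93,4.2,1.05,0,0,8.3],[85,6.93,4.2,1.05,0,0,8.3],[85,6.93,4.2,1.05,0,0,8.3],[85,6.93,4.2,1.05,0,0,8.3]])

```text
time: 14.35
tool_pos: [0.4325, 0.1612, 0.1191]
tcp_rot: [1.31, 2.855, 0.0]
wrist_force: [-0.3, 0.9, -0.6]
finger_gap: 0.085
gripper_force: 0.0
```

```bash
python3 - <<'E'
from rig import env
from h import *
s=env.sense();print(s["time"],s["tool_pos"],s["q"].round(2))
go(env,(.4315,.1616,.034),-.8606)
for c in("top","scene"): env.get_image(c)
fit(env,"steel_brush",{"top":(228,120),"scene":(318,232)},yaws=[0,.1])
fit(env,"scraper",{"top":(260,120),"scene":(275,240)},yaws=[0,.1])
E
```

```text
14.35 [0.43246965 0.16118848 0.11908634] [ 0.36  0.04 -0.43  1.09 -0.    1.22]
shift [ 0.032 -0.017  2.836] turn [0.004 0.002 0.003]
steel_brush scene missed
steel_brush [0.6397 0.1264 0.0145] 1-IoU 0.061 ['top']
scraper scene missed
scraper [0.6413 0.0407 0.0057] 1-IoU 0.051 ['top']
```

Emit:
step_arm(plan=[[85,0.03,-0.02,1.5,0,0,0],[85,0.03,-0.02,2.8,0,0,0],[85,0.03,-0.02,2.8,0,0,0],[20,0.03,-0.02,2.8,0,0,0],[20,0.03,-0.02,2.8,0,0,0],[20,0.03,-0.02,2.8,0,0,0],[20,0.03,-0.02,2.8,0,0,0],[20,0.03,-0.02,2.8,0,0,0]], grip_force=30)

```text
time: 15.65
tool_pos: [0.4321, 0.1623, 0.0368]
tcp_rot: [1.309, 2.853, 0.004]
wrist_force: [-0.7, -0.0, 7.2]
finger_gap: 0.0495
gripper_force: 32.3
```

```bash
python3 - <<'E'
from rig import env
from h import *
s=env.sense();print(s["time"],s["tool_pos"],s["q"].round(2))
go(env,(.6415,-.0515,.13),.008)
E
```

```text
15.65 [0.43206666 0.16225624 0.03675452] [ 0.36  0.11 -0.56  0.9  -0.    1.22]
shift [-9.958  0.656 -3.093] turn [ 0.025  0.025 -8.292]
```

Emit:
step_arm(plan=[[20,0,0,-1.5,0,0,0],[20,0,0,-3,0,0,0],[20,-9.96,0.66,-3.1,0,0,-8.3],[20,-9.96,0.66,-3.1,0,0,-8.3],[20,-9.96,0.66,-3.1,0,0,-8.3],[20,-9.96,0.66,-3.1,0,0,-8.3],[20,-9.96,0.66,-3.1,0,0,-8.3],[20,-9.96,0.66,-3.1,0,0,-8.3],[20,-9.96,0.66,-3.1,0,0,-8.3],[20,-9.96,0.66,-3.1,0,0,-8.3]])

```text
time: 16.9
tool_pos: [0.6398, -0.0508, 0.1283]
tcp_rot: [0.015, -3.142, -0.0]
wrist_force: [0.0, 1.1, -1.7]
finger_gap: 0.0493
gripper_force: 31.9
```

```bash
python3 - <<'E'
from rig import env
from h import *
s=env.sense();print(s["time"],s["tool_pos"],s["q"].round(2))
go(env,(.6415,-.0515,.036),.008)
E
```

```text
16.9 [ 0.6397916  -0.05084869  0.12834314] [-0.08  0.37 -0.    1.19  0.   -0.09]
shift [-0.057 -0.023  3.078] turn [ 0.002 -0.     0.014]
```

Emit:
step_arm(plan=[[20,-0.04,-0.02,1.6,0,0,0],[20,-0.04,-0.02,2.7,0,0,0],[20,-0.04,-0.02,3.08,0,0,0],[20,-0.04,-0.02,3.08,0,0,0],[64,-0.04,-0.02,3.08,0,0,0],[64,-0.04,-0.02,3.08,0,0,0],[64,-0.04,-0.02,3.08,0,0,0],[64,-0.04,-0.02,1.2,0,0,0],[64,-0.04,-0.02,-0.5,0,0,0]])

```text
time: 18.02
tool_pos: [0.6414, -0.0524, 0.1439]
tcp_rot: [0.014, -3.14, -0.0]
wrist_force: [1.3, 0.1, 0.2]
finger_gap: 0.0643
gripper_force: 0.0
```

```bash
python3 - <<'E'
from rig import env
from h import *
s=env.sense();print(s["time"],s["tool_pos"],s["q"].round(2))
go(env,(.3493,-.284,.12),2.1448)
go(env,(.3493,-.284,.12),2.1448-np.pi)
E
```

```text
18.025 [ 0.64141056 -0.05244304  0.14388674] [-0.08  0.37  0.03  1.23  0.   -0.09]
shift [ 9.803 -7.634  0.806] turn [-4.000e-03 -1.000e-02  9.602e+00]
shift [ 9.803 -7.634  0.806] turn [-4.000e-03 -1.000e-02  9.602e+00]
```

Emit:
step_arm(plan=[[85,9.8,-7.63,0,0,0,9.6],[85,9.8,-7.63,0,0,0,9.6],[85,9.8,-7.63,0,0,0,9.6],[85,9.8,-7.63,0.8,0,0,9.6],[85,9.8,-7.63,0.8,0,0,9.6],[85,9.8,-7.63,0.8,0,0,9.6],[85,9.8,-7.63,0.8,0,0,9.6],[85,9.8,-7.63,0.8,0,0,9.6],[85,9.8,-7.63,0.8,0,0,9.6],[85,9.8,-7.63,0.8,0,0,9.6]])

```text
time: 19.27
tool_pos: [0.3508, -0.2833, 0.119]
tcp_rot: [1.498, 2.761, 0.0]
wrist_force: [0.1, -0.5, 0.5]
finger_gap: 0.0852
gripper_force: 0.0
```

```bash
python3 - <<'E'
from rig import env
from h import *
s=env.sense();print(s["time"],s["tool_pos"],s["q"].round(2))
go(env,(.3493,-.284,.030),2.1448)
for c in("top","scene"): cv2.imwrite(f"pics/b_{c}.png",env.get_image(c))
fit(env,"steel_brush",{"top":(228,120),"scene":(318,232)},yaws=[0,.1])
fit(env,"scraper",{"top":(260,120),"scene":(275,240)},yaws=[0,.1])
fit(env,"nylon_brush",{"top":(295,120),"scene":(225,245)},yaws=[0,.1])
E
```

```text
19.275 [ 0.35078522 -0.28327045  0.11897934] [-0.68  0.03 -0.45  1.09  0.    0.31]
shift [ 0.007 -0.055  2.966] turn [0.001 0.001 0.025]
steel_brush scene missed
steel_brush [0.6397 0.1278 0.0219] 1-IoU 0.077 ['top']
scraper scene missed
scraper [ 0.6424  0.0399 -0.0021] 1-IoU 0.088 ['top']
nylon_brush scene missed
nylon_brush [ 0.6417 -0.0503  0.0023] 1-IoU 0.038 ['top']
```

View pics/b_top.png

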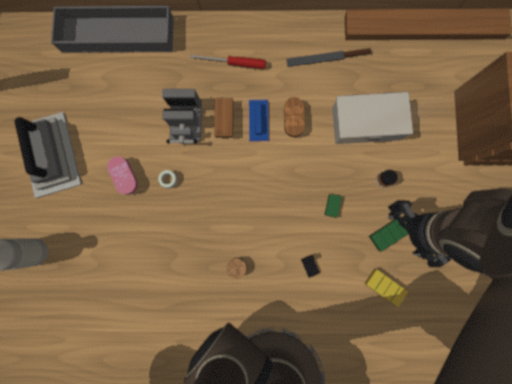

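Emit:
step_arm(plan=[[85,0.01,-0.04,1.5,0,0,0],[85,0.01,-0.04,2.9,0,0,0],[85,0.01,-0.04,2.9,0,0,0],[20,0.01,-0.04,2.9,0,0,0],[20,0.01,-0.04,2.9,0,0,0],[20,0.01,-0.04,2.9,0,0,0],[20,0.01,-0.04,2.9,0,0,0],[20,0.01,-0.04,2.9,0,0,0]], grip_force=30)

```text
time: 20.68
tool_pos: [0.3497, -0.2852, 0.0337]
tcp_rot: [1.5, 2.757, -0.001]
wrist_force: [-0.6, 0.2, 6.9]
finger_gap: 0.044
gripper_force: 31.3
```

```bash
python3 - <<'E'
from rig import env
from h import *
s=env.sense();print(s["time"],s["tool_pos"],s["q"].round(2))
go(env,(.6307,-.2391,.16),1.637)
E
```

```text
20.675 [ 0.349733   -0.28523556  0.03373342] [-0.68  0.09 -0.59  0.89 -0.    0.31]
shift [-3.811  8.703 -4.187] turn [0.018 0.029 4.852]
```

Emit:
step_arm(plan=[[20,0,0,-2,0,0,0],[20,0,0,-4,0,0,0],[20,-1,2,-4.3,0,0,1],[20,-3.81,8.7,-4.3,0,0,4.85],[20,-3.81,8.7,-4.3,0,0,4.85],[20,-3.81,8.7,-4.3,0,0,4.85],[20,-3.81,8.7,-4.3,0,0,4.85],[20,-3.81,8.7,-4.3,0,0,4.85],[20,-3.81,8.7,-4.3,0,0,4.85],[20,-3.81,8.7,-4.3,0,0,4.85]])

```text
time: 21.92
tool_pos: [0.6287, -0.2389, 0.1615]
tcp_rot: [2.148, 2.293, -0.0]
wrist_force: [0.2, 0.2, -0.2]
finger_gap: 0.0442
gripper_force: 32.2
```

```bash
python3 - <<'E'
from rig import env
from h import *
s=env.sense();print(s["time"],s["tool_pos"],s["q"].round(2))
go(env,(.6307,-.2391,.106),1.637)
E
```

```text
21.925 [ 0.62874029 -0.23892453  0.16147112] [-0.36  0.42  0.14  1.29 -0.    1.14]
shift [-0.01   0.065  1.849] turn [ 0.     0.001 -0.007]
```

Emit:
step_arm(plan=[[20,0,0.05,1.2,0,0,0],[20,0,0.05,1.7,0,0,0],[20,0,0.05,1.86,0,0,0],[20,0,0.05,1.86,0,0,0],[64,0,0.05,1.86,0,0,0],[64,0,0.05,1.86,0,0,0],[64,0,0.05,1.86,0,0,0],[64,0,0.05,0.5,0,0,0],[64,0,0.05,-0.5,0,0,0]])

```text
time: 23.05
tool_pos: [0.6315, -0.2384, 0.1772]
tcp_rot: [2.146, 2.294, 0.0]
wrist_force: [1.0, 0.2, -0.5]
finger_gap: 0.0642
gripper_force: 0.0
```

```bash
python3 - <<'E'
from rig import env
from h import *
s=env.sense();print(s["time"],s["tool_pos"],s["q"].round(2))
go(env,(.4181,-.1469,.12),-.24)
E
```

```text
23.05 [ 0.63145374 -0.23840789  0.17716839] [-0.36  0.42  0.18  1.32 -0.    1.14]
shift [ 3.516 -6.894  1.903] turn [ 2.0000e-03  3.0000e-03 -1.2074e+01]
```

Emit:
step_arm(plan=[[64,3.5,-6.9,0,0,0,-12.07],[64,3.5,-6.9,0,0,0,-12.07],[64,3.5,-6.9,1.9,0,0,-12.07],[64,3.5,-6.9,1.9,0,0,-12.07],[64,3.5,-6.9,1.9,0,0,-12.07],[64,3.5,-6.9,1.9,0,0,-12.07],[64,3.5,-6.9,1.9,0,0,-12.07],[64,3.5,-6.9,1.9,0,0,-12.07],[64,3.5,-6.9,1.9,0,0,-12.07]])

```text
time: 24.18
tool_pos: [0.4179, -0.1474, 0.119]
tcp_rot: [0.38, 3.118, -0.0]
wrist_force: [0.1, 0.5, 0.9]
finger_gap: 0.0638
gripper_force: 0.0
```

```bash
python3 - <<'E'
from rig import env
from h import *
s=env.sense();print(s["time"],s["tool_pos"],s["q"].round(2))
go(env,(.4181,-.1469,.031),-.24)
for c in("top","scene"): cv2.imwrite(f"pics/c_{c}.png",env.get_image(c))
for c in("top","scene"): fit(env,"large_wax",{"top":(373,117),"scene":(112,260)},cams=[c],z=.072,yaws=[1.55,1.7])
for c in("top","scene"): fit(env,"tackle_box",{"top":(373,117),"scene":(112,280)},cams=[c],yaws=[0,.1])
E
```

```text
24.175 [ 0.41790169 -0.14738894  0.11899968] [-0.34  0.01 -0.47  1.09 -0.   -0.1 ]
shift [-2.000e-03  1.800e-02  2.933e+00] turn [-0.     0.002 -0.026]
large_wax [ 0.6308 -0.2367  1.6976] 1-IoU 0.127 ['top']
large_wax [ 0.6317 -0.2377  1.6375] 1-IoU 0.048 ['scene']
tackle_box [ 0.6336 -0.2368  0.0933] 1-IoU 0.495 ['top']
tackle_box [ 0.6301 -0.2386  0.0917] 1-IoU 0.252 ['scene']
```

View pics/c_scene.png

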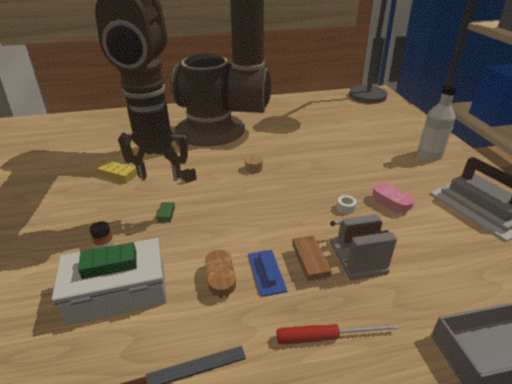

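Emit:
step_arm(plan=[[64,0,0.01,1.5,0,0,0],[64,0,0.01,2.9,0,0,0],[64,0,0.01,2.9,0,0,0],[10,0,0.01,2.9,0,0,0],[10,0,0.01,2.9,0,0,0],[10,0,0.01,2.9,0,0,0],[10,0,0.01,2.9,0,0,0],[10,0,0.01,2.9,0,0,0]], grip_force=25)

```text
time: 25.48
tool_pos: [0.4194, -0.1476, 0.0339]
tcp_rot: [0.376, 3.115, -0.001]
wrist_force: [-0.2, 0.1, 6.6]
finger_gap: 0.0315
gripper_force: 25.7
```

```bash
python3 - <<'E'
from rig import env
from h import *
s=env.sense();print(s["time"],s["tool_pos"],s["q"].round(2))
go(env,(.631,-.2385,.175),1.637)
E
```

```text
25.475 [ 0.41937676 -0.14759572  0.03386602] [-0.34  0.08 -0.6   0.89 -0.   -0.1 ]
shift [-7.591 -1.265 -4.675] turn [ 0.02   0.033 12.071]
```

Emit:
step_arm(plan=[[10,0,0,-2,0,0,0],[10,0,0,-4,0,0,1.5],[10,-1,-0.1,-4.8,0,0,3],[10,-7.59,-1.27,-4.8,0,0,12.07],[10,-7.59,-1.27,-4.8,0,0,12.07],[10,-7.59,-1.27,-4.8,0,0,12.07],[10,-7.59,-1.27,-4.8,0,0,12.07],[10,-7.59,-1.27,-4.8,0,0,12.07],[10,-7.59,-1.27,-4.8,0,0,12.07],[10,-7.59,-1.27,-4.8,0,0,12.07]])

```text
time: 26.72
tool_pos: [0.6299, -0.2382, 0.1765]
tcp_rot: [2.143, 2.297, 0.0]
wrist_force: [-1.7, 0.3, -0.2]
finger_gap: 0.0313
gripper_force: 25.2
```

```bash
python3 - <<'E'
from rig import env
from h import *
s=env.sense();print(s["time"],s["tool_pos"],s["q"].round(2))
go(env,(.631,-.2385,.130),1.637)
E
```

```text
26.725 [ 0.62985417 -0.23823852  0.17650566] [-0.36  0.42  0.17  1.32 -0.    1.14]
shift [-0.011  0.037  1.55 ] turn [0.006 0.003 0.029]
```

Emit:
step_arm(plan=[[10,0,0.04,1,0,0,0],[10,0,0.04,1.4,0,0,0],[10,0,0.04,1.53,0,0,0],[10,0,0.04,1.53,0,0,0],[10,0,0.04,1.53,0,0,0],[50,0,0.04,1.53,0,0,0],[50,0,0.04,1.53,0,0,0],[50,0,0.04,1.53,0,0,0],[50,0,0.04,0.3,0,0,0],[50,0,0.04,-1.5,0,0,0]])

```text
time: 27.98
tool_pos: [0.6303, -0.2379, 0.2197]
tcp_rot: [-2.144, -2.291, 0.003]
wrist_force: [0.9, 0.3, 0.6]
finger_gap: 0.0501
gripper_force: 0.0
```

Emit:
step_arm(plan=[[50,0,-6,-1,0,0,0],[50,0,-8,-1,0,0,0],[50,0,-10,-1,0,0,0],[50,0,-10,-1,0,0,0],[50,0,-10,-1,0,0,0],[50,0,-10,-1,0,0,0]])

```text
time: 28.72
tool_pos: [0.3293, -0.2581, 0.252]
tcp_rot: [2.149, 2.289, -0.0]
wrist_force: [0.2, -0.9, 0.9]
finger_gap: 0.05
gripper_force: 0.0
```

```bash
cat > chk.py <<'E'
from rig import env
from h import *
import sys
s=env.sense();print(s["time"],s["tool_pos"])
ims={c:env.get_image(c) for c in("top","scene")}
for l,pk,ys,z in [("steel_brush",{"top":(224,120),"scene":(311,258)},[0,.1],0),("scraper",{"top":(259,120),"scene":(267,272)},[0,.1],0),("nylon_brush",{"top":(294,120),"scene":(221,272)},[0,.1],0),("large_wax",{"top":(373,115),"scene":(110,262)},[1.55,1.7],.072),("small_wax",{"top":(373,112),"scene":(112,248)},[1.55,1.7],.097),("tape_roll",{},[0],0),("jar",{},[0],0)]:
    for c in("top","scene"):
        try: fit(env,l,pk,cams=[c],z=z,yaws=ys)
        except Exception as e: print(l,c,"-")
t=ims["top"][80:160,150:430]; cv2.imwrite(sys.argv[1]+"t.png",cv2.resize(t,None,fx=2.8,fy=2.8,interpolation=2))
t=ims["scene"][200:320,50:400]; cv2.imwrite(sys.argv[1]+"s.png",cv2.resize(t,None,fx=2.25,fy=2.25,interpolation=2))
E
python3 chk.py pics/d; python3 -c "
import cv2,numpy as np
a=cv2.imread('pics/dt.png');b=cv2.imread('pics/ds.png');w=max(a.shape[1],b.shape[1])
p=lambda i:cv2.copyMakeBorder(i,0,0,0,w-i.shape[1],0)
cv2.imwrite('pics/d.png',np.vstack([p(a),p(b)]))"
```

```text
28.725 [ 0.32927533 -0.25805436  0.25197639]
steel_brush [0.6403 0.1264 0.0753] 1-IoU 0.138 ['top']
steel_brush [ 0.6408  0.1261 -0.003 ] 1-IoU 0.077 ['scene']
scraper [0.6412 0.0401 0.0049] 1-IoU 0.046 ['top']
scraper [0.6415 0.0389 0.0166] 1-IoU 0.034 ['scene']
nylon_brush [ 0.6436 -0.0505 -0.0027] 1-IoU 0.042 ['top']
nylon_brush [ 0.6413 -0.0505  0.0121] 1-IoU 0.046 ['scene']
large_wax top missed
large_wax top -
large_wax [ 0.6316 -0.2376  1.6347] 1-IoU 0.358 ['scene']
small_wax [ 0.6324 -0.2371  1.7054] 1-IoU 0.088 ['top']
small_wax [ 0.6319 -0.2369  1.7101] 1-IoU 0.141 ['scene']
tape_roll [0.4829 0.2656 0.2343] 1-IoU 0.588 ['top']
tape_roll [0.4837 0.2662 0.2479] 1-IoU 0.111 ['scene']
jar [ 0.4873 -0.2768  0.1934] 1-IoU 0.141 ['top']
jar [ 0.4749 -0.2835  0.0594] 1-IoU 0.312 ['scene']
```

View pics/d.png

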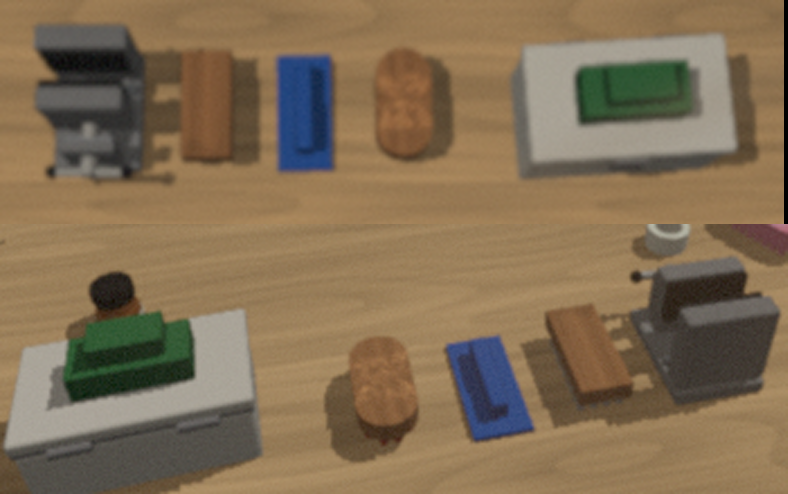

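```bash
python3 -c "
from rig import env
print(env.sign_off())"
```

```text
the job is handed in; nothing more can be done
None
```

The job is handed in at about 30 of the 128 s. The steel brush, scraper and oval brush stand in a row beside the vise with gaps of about 37–39 mm. The large wax block is centred lengthwise on the lid with the small block on top, which may sit up to about 4° skewed. The tape roll and jar look unmoved in the pictures, though the detector's final fits on those two were poor.

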